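Prise a split ring off a spindle with a hooked pick

TASK

Take the split retaining ring off the spindle: fetch the hooked pick from its stand, slip its foot into the notch under the ring's end and gently prise that end up out of the groove, using the pick and not the fingers to free it and never forcing the pick against ring or spindle (feel it down slowly, stay under about 15 N). Hang the pick back upright in its slot in the stand, then lift the loosened ring off with the fingers and lay it flat in the parts tray. Leave the other things on the bench where they are.

Things in the scene. Friction and masses are not known exactly. Their poses are not given: they have to be found in the camera images.
- hub: Fixed spindle head; origin: centre of its underside on the bench, z up. Grey base 132 mm across, 30 high; on it a steel flange 106 across, top at 38 mm; on that a shoulder 54 across, 4.5 high, carrying the ring; shaft 34 across, top at 69. Two sprung balls in the shaft above the ring, 55 and 250 degrees counter-clockwise from +x, hold it down; pushed up, the ring snaps past them.
- notch (a point): Middle of the floor of the single notch in the shoulder, below the ring's end, 23 mm from the shaft axis. The floor is the flange top, 38 mm above the bench. x points level outward from the shaft along the notch. Open outward; 12 mm wide at the shaft, 17 outside; 4.5 mm high between floor and ring.
- ring_center (a point): Centre of the steel split ring, half-way up; z is the ring's axis. 52 mm outside, 40 inside, 4 thick, about 30 g. Seated it is level, underside 42.5 mm above the bench. With its end prised up it stays tilted, that end highest, opposite side low. Gripped across its outside at right angles to the notch direction and pulled straight up, it comes off past the second ball (a few N).
- ring_end (a point): Point on the ring's end over the notch, mid-width (23 mm from the ring's centre), half-way up its thickness, 5 mm from the cut. The gap (40 degrees) lies clockwise of it from above. The end takes about 5 to 10 N straight up to come out; it is out when 8 mm up. Lifted 18 mm it stays up on the sprung ball when the pick is lowered a little and withdrawn.
- pick_grip (a point): Hooked pick, middle of its handle: black bar 16 x 16 mm, 66 tall, sides along this point's x and y; z up, x where the foot points. Collar 24 across, underside 37 mm below this point; shank 6 mm; flat foot 3 thick, 6 wide, reaching 16 mm from the shank axis along +x. The shank is set longer or shorter each time and stays so (collet): foot underside 82 to 112 mm below here. About 100 g.
- stand: Fixed tool stand; origin on the bench below the pick's place, z up. Fork plate, top at 91 mm, 10 thick, 56 wide, slot 14 wide along x, closed 27 mm behind the pick, open at the +x end (32 mm ahead). The pick hangs by its collar, foot to +x, 16 to 46 mm above the bench. Wooden base 6 mm high below. A fixed awl with a round knob handle, top at 121 mm, stands 60 mm behind (-x): not used.
- stand_slot (a point): Point in the stand's slot, level with the plate's top (91 mm above the bench), on the hanging pick's axis: the centre of the collar's underside belongs here. x along the slot, to its open end.
- tray_in (a point): Centre of the inner floor of the fixed, open grey parts tray: 160 x 160 mm outside, walls 4 mm thick and 20 mm high overall, floor 4 mm above the bench; x and y along its sides.
- bearing: Loose bearing ring, 52 mm across, 15 mm high; leave alone.
- pulley: Loose small grooved pulley, 60 mm across, 30 mm high; leave alone.
- wrench: Loose wrench lying near the bench's far edge; leave alone.
- driver: Loose screwdriver; leave alone.
- glue: White glue bottle, 150 mm tall; leave alone.
- tin: Round tin, 90 mm tall; leave alone.
- offcut: Wooden offcut 90 x 45 x 28 mm; leave alone.
Things that resemble listed ones, but are neither listed nor needed, are in the scene too. Of the things that look like the part that bears pick_grip, the largest one is meant.

How it is judged:
By the outcome, as a careful person would: the job done as asked, in the order asked, and still so for the second after the job is handed in, with the robot touching nothing.
It also fails if it takes over 72 s, if anything falls off the work surface, if the arm or the gripper's body presses on something with over 40 N, if the wrist force passes 120 N, or if a joint passes its speed limit or range.

ROBOT

A 6-joint arm with a two-finger parallel gripper is mounted at the origin on the work surface. World frame = base frame: x ahead of the robot, y to its left, z up, the work surface at z = 0. Lengths are in mm, angles in rad, forces in N, time in s.
With the tool pointing down it reaches from about 350 to 975 mm from the base axis. Payload 7.1 kg.
Tool frame: the origin (TCP) lies at the very end of the fingers, on their centre line; the grasp point (between the pads) lies 19 mm behind it; z points along the fingers, y is the direction in which the jaws open and shut (so a half turn about z gives the same grasp; the last joint's range is limited). The gripper opens to 88 mm and grips with 3 to 60 N. Pads are 20 mm wide; open, the fingers measure 115 mm over their backs; the gripper's body (75 mm by 178 mm) begins 61 mm behind the grasp point.
Start: joints at [-1.276, 0.423, 1.63, -0, 1.089, -0.019], TCP at [192.94, -594.457, 196.975] pointing down, gripper open.
Joint ranges: [-3, 3], [-0.9, 2.11], [0.09, 2.58], [-1.31, 4.45], [0.11, 2.69], [-2.54, 2.54]. Speed limits (rad/s): [2.39, 2.39, 3.01, 3.14, 3.14, 3.14].

INTERFACE

Orientations are given as a rotation vector (axis times angle).
In Python, from workcell import * gives the robot as it stands.
- The arm moves only by the tool play_rows, never from a script. Its argument "plan" is text: rows parted by semicolons, each of 7 numbers parted by spaces: the finger opening in cm, from 0 to 8.78, then the shift along the tool's x, y, z in cm, then the turn, a rotation vector about the tool's x, y, z in degrees. A call has 1 to 20 rows; each row shifts and turns the commanded pose from where the row before left it, along the tool's axes as they then stand; what a row does not reach is not made up. A row lasts 1/8 s, in which the tool goes at most 62.5 mm and 10.7 degrees, less where a joint would pass 70% of its speed; a pose out of reach is approached as far as the arm can. A call is refused whole if a number of a shift passes 6.25 or a number of a turn 10.7, either way. A call with a gripper value outside its range is refused whole. The fingers move at their own pace and stop on an object; the grip force is fixed at half the most. Time passes only in rows, so rows that do not move let the fingers close. It gives the time, the measured TCP pose, the force and the opening at its end, in the units of the state.
- get_obs(): the state, without advancing time (a new reading comes with each control period).
- get_image(name): name is "side" or "top" or "wrist"; returns a dict with "pixels" (480x640x3 uint8, red, green, blue), "range_z" (480x640 float32, mm along the optical axis (not along the pixel's ray), 0 where there is no reading), "fx", "fy", "cx", "cy" (pixels), "eye" and "attitude" of the camera in the world. Camera axes: x right, y down, z forward; pixel columns grow to the right and rows downward; lengths in mm; the calibration is good to about 2 mm. A picture is of the moment at which its call begins.
- close_job(): hands the job in, once; it reports no verdict.
The state is a dict: "t": time; "qpos": joint angles; "qvel": joint speeds; "joint_torque": joint torques, N m; "ee_pos": TCP position; "orientation": TCP orientation; "ft_force": force on the tool from outside, world axes, zero at the start; "moment": the same for the moment, N m; "width": finger opening in mm.
Only numpy, scipy, OpenCV 4.12 (cv2) and the standard library are available. Lean on these libraries where they do the work, as an engineer would, in place of code of your own. Each camera call takes 0.05 s, during which the arm holds its last target. There are 200 camera calls.

## Working session

There is one attempt and no reset: what is moved stays moved. The work goes in short steps, Python scripts to look and compute and a tool call to move; the robot and the scene stay as the last step left them, time stands still between calls to the robot, and variables do not carry over. Pictures are saved under pics/ and viewed, about 8 in all and at most 12, crops included, and the job is handed in when it is done.

Besides the shell and the picture viewer there is one more tool, called after "Emit:" as a command line: name --argument value ..., lists and objects as JSON in quotes. play_rows: Moves the arm, as the interface text tells. Its arguments: {"type":"object","properties":{"plan":{"type":"string"}},"required":["plan"]}

```bash
mkdir -p pics; ls; cat > h.py <<'E'
from workcell import *
import numpy as np, cv2
from scipy.spatial.transform import Rotation as R
def cam(n):
    im=get_image(n); a=np.array(im['attitude'],float)
    M=a if a.shape==(3,3) else R.from_rotvec(a).as_matrix()
    im['M']=M; im['e']=np.array(im['eye'],float); return im
def cloud(im):
    z=im['range_z'].astype(float); v,u=np.mgrid[0:480,0:640]
    p=np.stack([(u-im['cx'])/im['fx']*z,(v-im['cy'])/im['fy']*z,z],-1)
    w=p@im['M'].T+im['e']; w[z<=0]=np.nan; return w
def ray(im,u,v,h):
    d=im['M']@np.array([(u-im['cx'])/im['fx'],(v-im['cy'])/im['fy'],1.]); s=(h-im['e'][2])/d[2]; return im['e']+s*d
def proj(im,p):
    c=im['M'].T@(np.array(p,float)-im['e']); return im['fx']*c[0]/c[2]+im['cx'],im['fy']*c[1]/c[2]+im['cy']
def save(im,f,crop=None,s=1):
    p=im['pixels'][:,:,::-1]
    if crop: a,b,c,d=crop; p=p[b:d,a:c]
    cv2.imwrite('pics/'+f,cv2.resize(p,None,fx=s,fy=s,interpolation=cv2.INTER_CUBIC))
E
python3 - <<'E'
from h import *
import pickle
for n in('top','side'):
    im=cam(n); save(im,n+'0.png'); pickle.dump(im,open(n+'0.pkl','wb')); print(n,im['e'],im['M'].round(3).tolist(),im['fx'],im['cx'],np.shape(im['attitude']))
o=get_obs(); print(o['orientation'],o['ee_pos'],o['ft_force'],o['t'])
E
```

```text
pics
top [ 417.09854939   12.72242383 1318.37762928] [[-0.025, -0.99, 0.138], [-1.0, 0.026, 0.002], [-0.005, -0.138, -0.99]] 610.4339520866638 325.7143174121646 (3,)
side [ 395.48870953 -823.2592729   874.13652812] [[0.979, -0.136, 0.153], [-0.205, -0.677, 0.707], [0.008, -0.723, -0.691]] 587.8497398216936 324.61669973573555 (3,)
[-3.10166576e+00 -4.90662306e-01  3.27322617e-04] [ 192.78109547 -593.96741659  196.28576906] [-0.07967648 -0.55996692 -0.12223439] 0.1
```

View pics/top0.png

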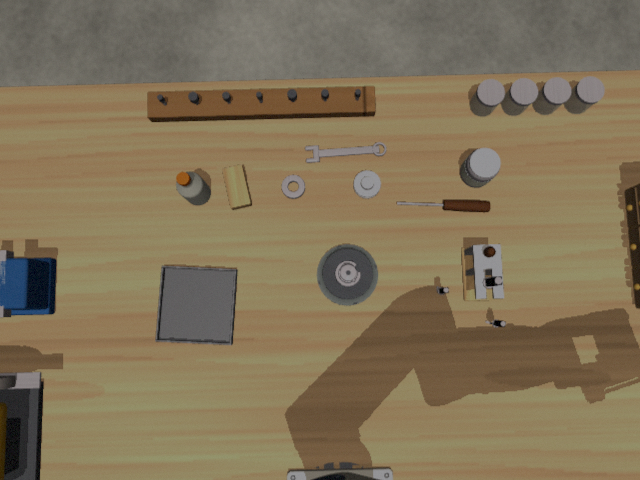

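View pics/side0.png

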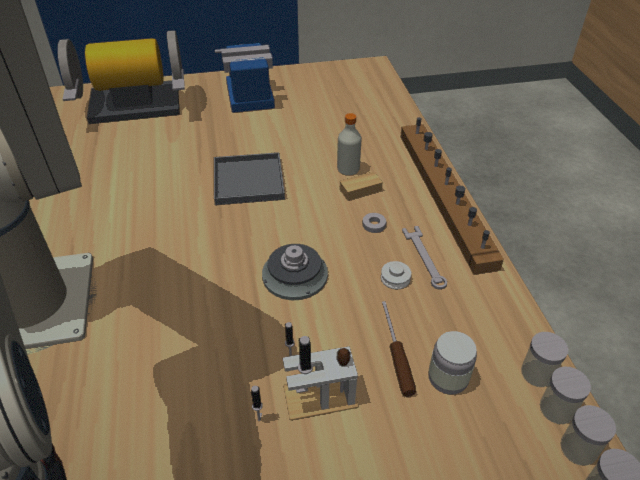

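Top view: hub at (348,273), stand at (488,271) with the pick near (492,282), the awl knob at (490,252), and the tray at (198,305). The slim standing tools at (443,290) and (500,323) are decoys. The side view agrees. Next I'll measure from the depth data.

```bash
python3 - <<'E'
from h import *
import pickle
for n in('top','side'):
    im=pickle.load(open(n+'0.pkl','rb')); w=cloud(im)
    v,u=np.mgrid[0:480,0:640]
    def sel(box,z0,z1):
        a,b,c,d=box; m=(u>=a)&(u<c)&(v>=b)&(v<d)&(w[...,2]>z0)&(w[...,2]<z1); return w[m]
    B=dict(top=dict(st=(455,235,512,305),hub=(310,240,385,310),tray=(150,260,245,350)),side=dict(st=(280,325,365,420),hub=(255,240,335,300),tray=(205,145,295,210)))[n]
    P=sel(B['st'],87,95); r=cv2.minAreaRect(P[:,:2].astype(np.float32)); print(n,'plate',len(P),r,P[:,2].mean())
    P=sel(B['st'],150,175); print('pick top',len(P),P.mean(0),P.min(0),P.max(0), cv2.minAreaRect(P[:,:2].astype(np.float32)) if len(P)>3 else'')
    P=sel(B['st'],108,126); print('knob/handle',len(P),P.mean(0))
    P=sel(B['hub'],64,75); print('shaft',len(P),P.mean(0),cv2.minEnclosingCircle(P[:,:2].astype(np.float32)))
    P=sel(B['hub'],26,34); print('base',len(P),cv2.minEnclosingCircle(P[:,:2].astype(np.float32)))
    P=sel(B['tray'],14,24); print('tray',len(P),cv2.minAreaRect(P[:,:2].astype(np.float32)))
im=pickle.load(open('top0.pkl','rb')); a=im['pixels'][:,:,::-1]
c1=cv2.resize(a[235:310,435:510],None,fx=5.3,fy=5.3,interpolation=cv2.INTER_CUBIC); c2=cv2.resize(a[236:311,310:385],None,fx=5.3,fy=5.3,interpolation=cv2.INTER_CUBIC)
cv2.imwrite('pics/c0.png',np.hstack([c1,c2]))
E
```

```text
top plate 914 ((502.48150634765625, -308.8043518066406), (58.473323822021484, 108.66837310791016), 89.75594329833984) 92.05429543308615
pick top 89 [ 479.76917837 -305.21805791  163.10721124] [ 471.94374055 -314.5658081   150.63986088] [ 487.642605   -298.09774204  172.15485662] ((479.69732666015625, -306.3674011230469), (16.362884521484375, 15.570720672607422), 88.37013244628906)
knob/handle 119 [ 530.22628739 -305.80477161  118.89959972]
shaft 196 [508.83219604 -27.83824335  70.50420183] ((508.90203857421875, -27.911407470703125), 16.692365646362305)
base 16 ((508.922119140625, -27.803333282470703), 53.43019485473633)
tray 586 ((452.394287109375, 294.294189453125), (161.9296417236328, 160.14260864257812), 85.81427764892578)
side plate 1663 ((501.1383361816406, -279.4439697265625), (119.42384338378906, 109.37899780273438), 89.30884552001953) 91.58787804319635
pick top 150 [ 477.50269499 -310.79221304  160.67773456] [ 469.94751433 -318.16698945  150.22713188] [ 485.75925527 -298.19360707  167.93607505] ((477.9055480957031, -308.1974182128906), (15.979827880859375, 19.595325469970703), 2.476475715637207)
knob/handle 228 [ 517.03471857 -312.82181581  117.2821718 ]
shaft 199 [506.34674789 -30.4228739   69.3673635 ] ((506.4593200683594, -27.371417999267578), 18.670175552368164)
base 119 ((505.3319091796875, -42.8922004699707), 50.11809158325195)
tray 578 ((450.38262939453125, 292.9871826171875), (166.7921905517578, 159.00241088867188), 85.80731964111328)
```

View pics/c0.png

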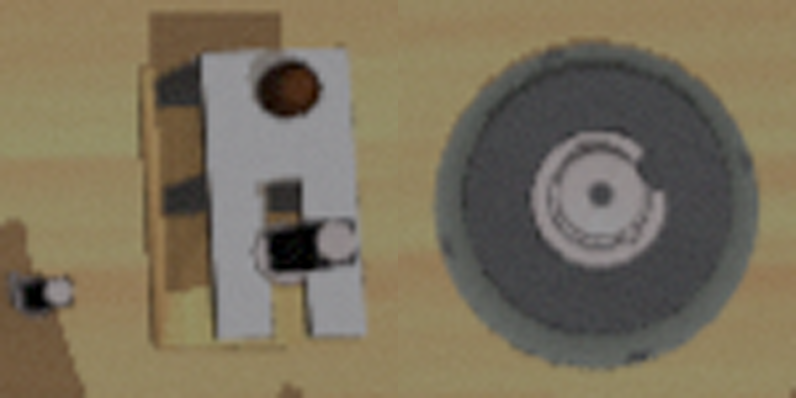

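Stand and pick are near (480,-307), with the slot opening toward world -x. The hub is at about (508,-28), and the ring gap puts the notch at about -32° in world. I'll go above the stand and look from close by.

Emit:
play_rows --plan "8.78 0 0 -2.2 0 0 10; 8.78 0 0 -2.2 0 0 8; 8.78 3.58 -3.58 0 0 0 0; 8.78 3.58 -3.58 0 0 0 0; 8.78 3.58 -3.58 0 0 0 0; 8.78 3.58 -3.58 0 0 0 0; 8.78 3.58 -3.58 0 0 0 0; 8.78 3.58 -3.58 0 0 0 0; 8.78 3.58 -3.58 0 0 0 0; 8.78 3.58 -3.58 0 0 0 0; 8.78 0 0 0 0 0 0; 8.78 0 0 0 0 0 0"

```text
t: 1.6
ee_pos: [479.0, -308.1, 240.6]
orientation: [-3.141, -0.001, 0.001]
ft_force: [-0.2, 0.1, 0.2]
width: 87.8
```

```bash
cat >> h.py <<'E'
def st():
    o=get_obs(); M=R.from_rotvec(o['orientation']).as_matrix()
    print('t',round(o['t'],2),'tcp',o['ee_pos'].round(1) if hasattr(o['ee_pos'],'round') else o['ee_pos'],'yaw',round(np.degrees(np.arctan2(M[1,0],M[0,0])),2),'zax',M[:,2].round(3),'f',np.round(o['ft_force'],2),'w',round(o['width'],1),'q6',round(o['qpos'][5],2)); return o
E
python3 - <<'E'
from h import *
import pickle
st(); im=cam('wrist'); save(im,'w1.png'); pickle.dump(im,open('w1.pkl','wb')); print(im['e'],im['M'].round(3).tolist(),im['fx'])
w=cloud(im)
P=w[(w[...,2]>87)&(w[...,2]<95)]; print(cv2.minAreaRect(P[:,:2].astype(np.float32)),P[:,2].mean())
P=w[(w[...,2]>155)&(w[...,2]<168)]; print(len(P),cv2.minAreaRect(P[:,:2].astype(np.float32)),P.mean(0))
E
```

```text
t 1.6 tcp [ 479.  -308.1  240.6] yaw 0.02 zax [-0.001  0.    -1.   ] f [-0.22  0.13  0.24] w 87.8 q6 0.98
[ 557.89709155 -307.14564091  427.89067107] [[0.0, -0.958, -0.288], [-1.0, -0.0, -0.001], [0.001, 0.288, -0.958]] 361.74090859919914
((473.97491455078125, -276.062255859375), (163.69140625, 120.62869262695312), 0.015459357760846615) 90.6988233738193
423 ((479.6255187988281, -307.2119445800781), (16.020729064941406, 15.614489555358887), 0.12210732698440552) [ 480.41264741 -306.97160428  162.06475149]
```

View pics/w1.png

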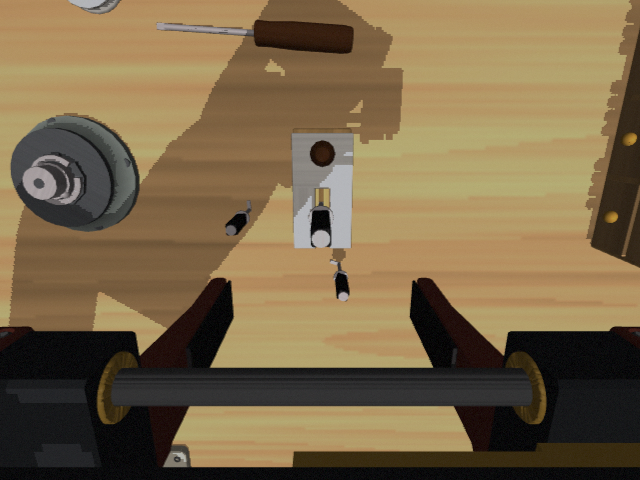

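The wrist view shows the pick handle top at (321,238), the awl knob at (322,152) and the hub at (70,175). One close look at the hub comes before the pick.

Emit:
play_rows --plan "8.78 0.5 -4.7 0 0 0 0; 8.78 0.5 -4.7 0 0 0 0; 8.78 0.5 -4.7 0 0 0 0; 8.78 0.5 -4.7 0 0 0 0; 8.78 0.5 -4.6 0 0 0 0; 8.78 0.5 -4.6 0 0 0 0; 8.78 0 0 3 0 0 10; 8.78 0 0 3 0 0 10; 8.78 0 0 3 0 0 10; 8.78 0 0 0 0 0 2; 8.78 0 0 0 0 0 0; 8.78 0 0 0 0 0 0"

```text
t: 3.15
ee_pos: [510.5, -28.7, 152.3]
orientation: [-3.02, 0.864, -0.004]
ft_force: [-0.4, -0.4, 0.4]
width: 87.8
```

```bash
python3 - <<'E'
from h import *
import pickle
st(); im=cam('wrist'); pickle.dump(im,open('w2.pkl','wb')); print(im['e'])
w=cloud(im)
P=w[(w[...,2]>66)&(w[...,2]<74)]; c,r=cv2.minEnclosingCircle(P[:,:2].astype(np.float32)); print('shaft',c,r,P[:,2].mean())
u,v=proj(im,[c[0],c[1],45]); print(u,v); save(im,'w2.png',(int(u)-110,int(v)-90,int(u)+110,int(v)+90),3.5)
# ring top pixels at z~46.5, polar
for z0,z1 in((44.5,50),(40.5,44)):
    Q=w[(w[...,2]>z0)&(w[...,2]<z1)]-[*c,0]; r=np.hypot(Q[:,0],Q[:,1]); a=np.degrees(np.arctan2(Q[:,1],Q[:,0]))
    m=(r>20.5)&(r<25.5); print(z0,np.histogram(a[m],np.arange(-180,181,10))[0])
E
```

```text
t 3.15 tcp [510.5 -28.7 152.3] yaw -31.95 zax [ 0.002 -0.    -1.   ] f [-0.44 -0.4   0.37] w 87.8 q6 2.05
[576.76414262 -69.50683313 339.83707222]
shaft (517.044921875, -146.4759521484375) 136.14625549316406 68.58787814848854
444.32343355973046 145.07938111238093
44.5 [0 0 0 0 0 0 0 0 0 0 0 0 0 0 0 0 0 0 0 0 0 0 0 0 0 0 0 0 0 0 0 0 0 0 0 0]
40.5 [0 0 0 0 0 0 0 0 0 0 0 0 0 0 0 0 0 0 0 0 0 0 0 0 0 0 0 0 0 0 0 0 0 0 0 0]
```

View pics/w2.png

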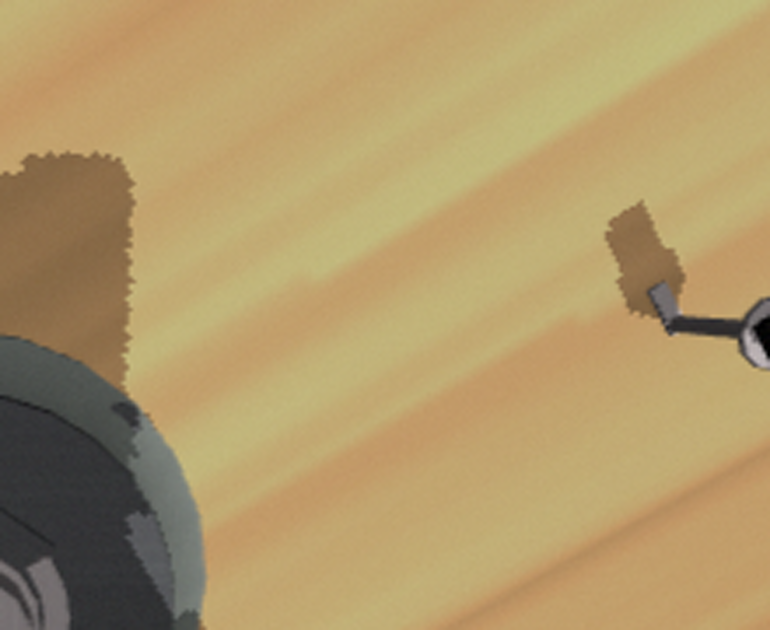

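That crop missed: the decoy pick skewed the circle. I'll redo it with the hub isolated.

```bash
cat > hub.py <<'E'
from h import *
import pickle
im=pickle.load(open('w2.pkl','rb')); w=cloud(im)
near=np.hypot(w[...,0]-508.5,w[...,1]+28)<75
P=w[near&(w[...,2]>66)&(w[...,2]<74)]; c,r=cv2.minEnclosingCircle(P[:,:2].astype(np.float32)); print('shaft',c,r,P[:,2].mean(),P.mean(0))
u,v=proj(im,[c[0],c[1],45]); print(u,v); save(im,'w2b.png',(int(u)-70,int(v)-65,int(u)+70,int(v)+65),5.5)
for z0,z1 in((44.8,49),(40.5,44.5),(36,40.4)):
    Q=w[near&(w[...,2]>z0)&(w[...,2]<z1)]-[*c,0]; r=np.hypot(Q[:,0],Q[:,1]); a=np.degrees(np.arctan2(Q[:,1],Q[:,0]))
    m=(r>20.5)&(r<25.5); print(z0,Q[:,2].mean(),np.histogram(a[m],np.arange(-180,181,10))[0].tolist())
E
python3 hub.py
```

```text
shaft (507.99053955078125, -27.510101318359375) 16.842761993408203 68.45094866330263 [508.46429287 -27.83618579  68.45094866]
322.3576755446709 231.43256558963023
44.8 46.09540813505839 [16, 20, 16, 16, 19, 30, 27, 28, 24, 18, 0, 0, 0, 15, 29, 27, 28, 28, 27, 26, 25, 27, 27, 24, 27, 27, 28, 24, 17, 14, 10, 8, 5, 6, 9, 10]
40.5 42.184826769398796 [0, 0, 1, 0, 0, 0, 0, 0, 1, 15, 28, 27, 27, 10, 2, 0, 0, 0, 0, 0, 0, 0, 1, 1, 0, 0, 0, 0, 0, 0, 0, 0, 0, 0, 0, 0]
36 37.558596783756144 [0, 0, 0, 0, 0, 0, 0, 0, 0, 0, 1, 0, 1, 2, 2, 0, 2, 0, 0, 0, 0, 0, 0, 0, 0, 0, 0, 0, 0, 0, 0, 0, 0, 0, 0, 0]
```

View pics/w2b.png

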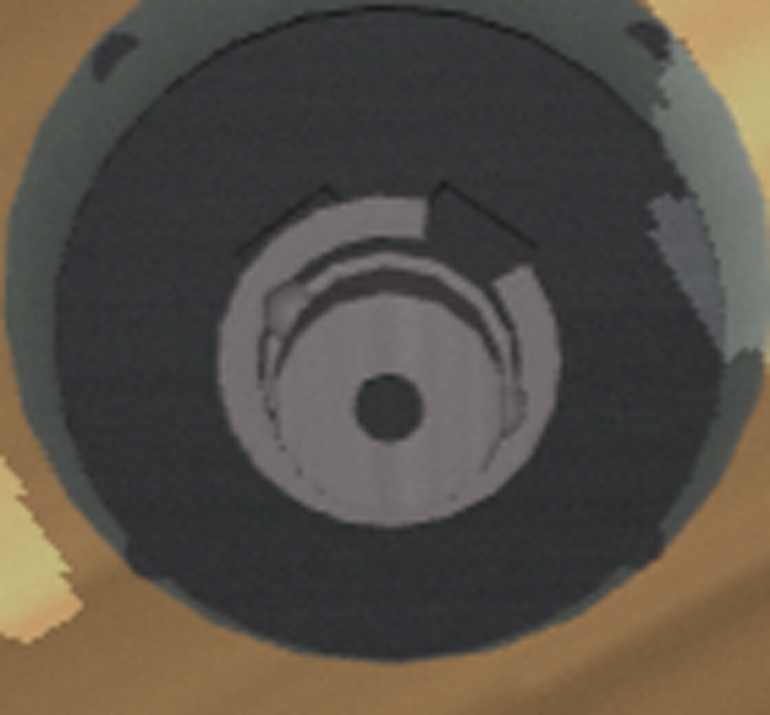

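Clear view: the notch corners in the shoulder are at crop (330,188) and (440,185), under the ring's end, with the gap to the right from (427,215) to (515,280). I'll convert those to positions.

```bash
python3 - <<'E'
from h import *
import pickle
im=pickle.load(open('w2.pkl','rb'))
c=np.array([508.3,-27.8])
for x,y,h in((330,188,42.5),(440,185,42.5),(427,200,46.5),(427,235,46.5),(535,265,46.5),(497,283,46.5)):
    p=ray(im,252+x/5.5,166+y/5.5,h); d=p[:2]-c; print(p.round(1),np.hypot(*d).round(1),np.degrees(np.arctan2(d[1],d[0])).round(1))
E
```

```text
[534.8 -34.1  42.5] 27.2 -13.3
[526.4 -48.4  42.5] 27.4 -48.7
[526.2 -45.9  46.5] 25.4 -45.3
[521.6 -43.1  46.5] 20.3 -48.9
[509.1 -54.5  46.5] 26.7 -88.2
[509.8 -48.2  46.5] 20.4 -85.9
```

The notch direction is -31.3°, so the present yaw of -32° is right. Back to the stand to fetch the pick.

Emit:
play_rows --plan "8.78 0 0 -3 0 0 -10; 8.78 0 0 -3 0 0 -10; 8.78 0 0 -3 0 0 -10; 8.78 0 0 0 0 0 -2; 8.78 -0.5 4.6 0 0 0 0; 8.78 -0.5 4.6 0 0 0 0; 8.78 -0.5 4.6 0 0 0 0; 8.78 -0.5 4.7 0 0 0 0; 8.78 -0.5 4.7 0 0 0 0; 8.78 -0.5 4.6 0 0 0 0; 8.78 0 0 0 0 0 0; 8.78 0 0 0 0 0 0"

```text
t: 4.7
ee_pos: [478.9, -305.4, 240.2]
orientation: [-3.14, 0.002, 0.002]
ft_force: [0.6, -0.2, 0.1]
width: 88.1
```

Emit:
play_rows --plan "8.78 0.08 0.15 4 0 0 0; 8.78 0 0 4 0 0 0; 8.78 0 0 3 0 0 0; 8.78 0 0 2.1 0 0 0; 8.78 0 0 0 0 0 0; 1.2 0 0 0 0 0 0; 1.2 0 0 0 0 0 0; 1.2 0 0 0 0 0 0; 1.2 0 0 0 0 0 0; 1.2 0 0 0 0 0 0; 1.2 0 0 0 0 0 0; 1.2 0 0 0 0 0 0"

```text
t: 6.2
ee_pos: [480.2, -307.7, 109.9]
orientation: [-3.142, 0.001, 0.0]
ft_force: [-0.4, -0.2, -0.3]
width: 21.7
```

```bash
python3 -c "
from h import *
st()"
```

```text
t 6.2 tcp [ 480.2 -307.7  109.9] yaw -0.03 zax [-0.  0. -1.] f [-0.4  -0.23 -0.35] w 21.7 q6 0.98
```

Emit:
play_rows --plan "1.2 0 0 0 0 0 0; 1.2 0 0 0 0 0 0; 1.2 0 0 0 0 0 0; 1.2 0 0 0 0 0 0"

```text
t: 6.7
ee_pos: [480.2, -307.7, 109.9]
orientation: [-3.142, 0.001, 0.0]
ft_force: [0.1, -0.3, -0.4]
width: 15.9
```

```bash
python3 -c "
from h import *
st()"
```

```text
t 6.7 tcp [ 480.2 -307.7  109.9] yaw -0.02 zax [-0.  0. -1.] f [ 0.08 -0.29 -0.4 ] w 15.9 q6 0.98
```

Gripped (15.9 mm). Lift straight out of the slot and look.

Emit:
play_rows --plan "1.2 0 0 -1 0 0 0; 1.2 0 0 -2 0 0 0; 1.2 0 0 -3 0 0 0; 1.2 0 0 -3 0 0 0; 1.2 0 0 -2.5 0 0 0; 1.2 0 0 0 0 0 0; 1.2 0 0 0 0 0 0"

```text
t: 7.58
ee_pos: [479.7, -307.3, 224.3]
orientation: [-3.141, 0.001, 0.001]
ft_force: [1.5, -0.1, -1.2]
width: 16.1
```

```bash
python3 - <<'E'
from h import *
import pickle
o=st()
ims={n:cam(n) for n in('side','top','wrist')}; pickle.dump(ims,open('l.pkl','wb'))
im=ims['side']; t=o['ee_pos']; u,v=proj(im,[t[0],t[1],t[2]-30]); print('side',u,v,proj(im,t))
a=cv2.resize(im['pixels'][int(v)-70:int(v)+60,int(u)-60:int(u)+60,::-1],None,fx=4,fy=4,interpolation=2)
im=ims['wrist'];u,v=proj(im,[t[0],t[1],t[2]-30]); u2,v2=int(u),int(v); print('wrist',u,v,proj(im,t))
b=cv2.resize(im['pixels'][v2-100:v2+95,u2-45:u2+45,::-1],None,fx=520/195,fy=520/195,interpolation=2)
print((u2-45,v2-100))
cv2.imwrite('pics/l.png',np.hstack([a,b])); print(a.shape,b.shape)
E
```

```text
t 7.58 tcp [ 479.7 -307.3  224.3] yaw -0.02 zax [-0.001  0.001 -1.   ] f [ 1.48 -0.15 -1.15] w 16.1 q6 0.98
side 304.94718108723646 327.0597381993613 (np.float64(304.6178258953962), np.float64(313.9043815878678))
wrist 322.77189595559827 259.67950248362916 (np.float64(322.97128937185414), np.float64(278.14337077743807))
(277, 159)
(520, 480, 3) (520, 240, 3)
```

View pics/l.png

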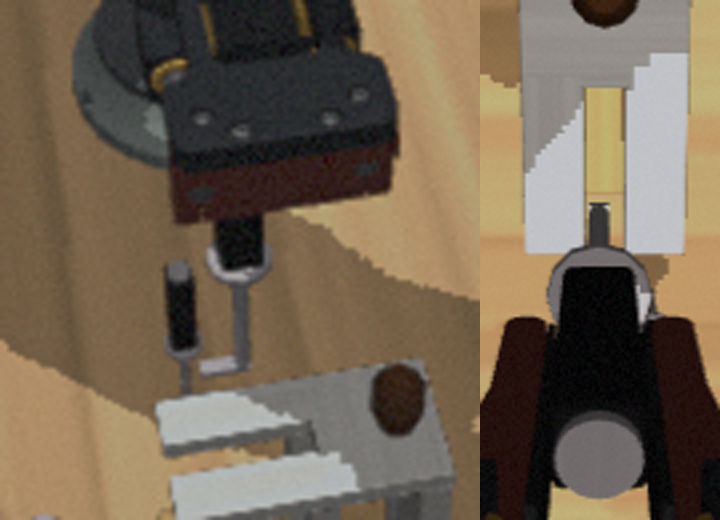

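The pick is held upright with its foot to -x; in the crop the collar is at (240,280) and the foot at (241,370). So the foot's underside is about 81 mm below the TCP. Now to the hub, outside the notch.

Emit:
play_rows --plan "1.2 1.14 -4.24 0 0 0 0; 1.2 1.14 -4.24 0 0 0 0; 1.2 1.14 -4.24 0 0 0 0; 1.2 1.14 -4.24 0 0 0 0; 1.2 1.14 -4.24 0 0 0 0; 1.2 1.15 -4.26 0 0 0 0; 1.2 0 0 0 0 0 8; 1.2 0 0 0 0 0 8; 1.2 0 0 2 0 0 8; 1.2 0 0 2 0 0 7.7; 1.2 0 0 2 0 0 0; 1.2 0 0 1.8 0 0 0; 1.2 0 0 0 0 0 0; 1.2 0 0 0 0 0 0"

```text
t: 9.48
ee_pos: [549.2, -53.1, 147.3]
orientation: [-3.022, 0.858, -0.001]
ft_force: [0.2, -0.1, -0.5]
width: 15.7
```

```bash
cat > look.py <<'E'
from h import *
import sys,pickle
o=st(); t=o['ee_pos']; c=np.array([508.3,-27.8]); d=t[:2]-c
n=np.array([np.cos(np.radians(-31.7)),np.sin(np.radians(-31.7))]); print('radial',d@n,'tang',d@[-n[1],n[0]])
if len(sys.argv)>1:
    im=cam('wrist'); u,v=proj(im,[c[0]+25*n[0],c[1]+25*n[1],43]); u,v=int(u),int(v); print((u-70,v-55)); save(im,sys.argv[1]+'.png',(u-70,v-55,u+70,v+65),5); pickle.dump(im,open(sys.argv[1]+'.pkl','wb'))
E
python3 look.py h1
```

```text
t 9.47 tcp [549.2 -53.1 147.3] yaw -31.72 zax [ 0. -0. -1.] f [ 0.24 -0.11 -0.54] w 15.7 q6 2.01
radial 48.09018067489725 tang -0.07060678706573693
(251, 200)
```

View pics/h1.png

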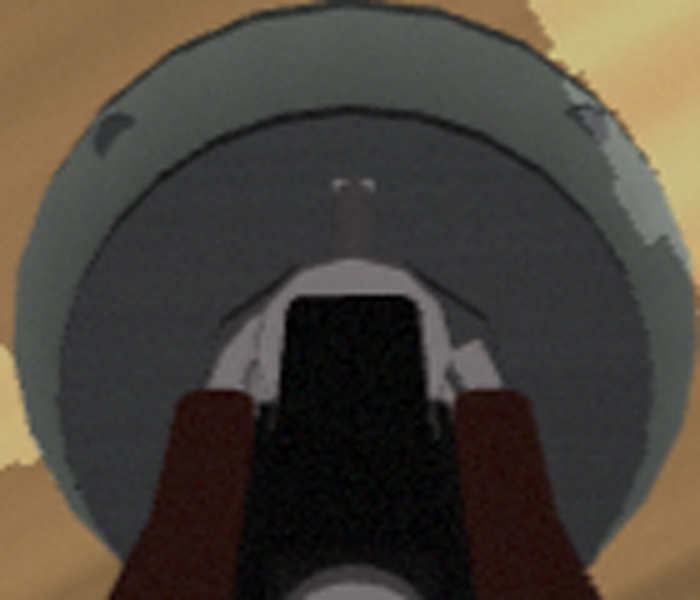

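Pick and notch are lined up: the shank heel is at (354,183) on the hub's axis of symmetry. Now feel down.

Emit:
play_rows --plan "1.2 0 0 1 0 0 0; 1.2 0 0 0.8 0 0 0; 1.2 0 0 0.3 0 0 0; 1.2 0 0 0 0 0 0; 1.2 0 0 0 0 0 0"

```text
t: 10.15
ee_pos: [549.0, -53.1, 126.1]
orientation: [-3.022, 0.859, -0.0]
ft_force: [0.1, -0.2, 0.1]
width: 15.6
```

```bash
python3 - <<'E'
from h import *
import pickle
o=st(); t=o['ee_pos']; im=cam('side'); w=cloud(im)
d=w-t; m=(np.hypot(d[...,0],d[...,1])<9)&(w[...,2]<t[2]-35)&(w[...,2]>33)
v,u=np.nonzero(m)
for r in range(v.min(),v.max()+1):
    k=m[r]
    if k.any(): print(r,np.nonzero(k)[0].min(),np.nonzero(k)[0].max(),np.nanmean(w[r][k],0).round(1))
print(proj(im,[t[0],t[1],38]))
E
```

```text
t 10.15 tcp [549.  -53.1 126.1] yaw -31.72 zax [ 0. -0. -1.] f [ 0.05 -0.23  0.06] w 15.6 q6 2.01
249 315 315 [544.3 -51.9  90.7]
250 315 317 [545.9 -53.5  89.3]
251 315 317 [545.8 -54.   87.1]
252 315 317 [545.9 -53.7  84.1]
253 315 317 [545.7 -54.7  82.5]
254 315 317 [545.8 -54.1  79.2]
255 315 317 [545.5 -55.4  77.8]
256 315 317 [545.8 -54.   73.7]
257 315 317 [545.9 -53.7  70.7]
258 315 317 [545.7 -54.6  68.8]
259 315 317 [545.7 -54.4  65.9]
260 315 317 [545.7 -54.4  63.1]
261 315 317 [545.9 -53.3  59.2]
262 315 317 [545.6 -54.7  57.9]
263 314 317 [545.  -52.7  53.2]
264 314 318 [546.  -52.7  50.2]
265 313 318 [544.8 -53.7  48.7]
266 314 320 [548.  -52.7  44.2]
267 314 320 [548.7 -49.   37.3]
268 313 319 [546.  -52.8  39. ]
269 314 319 [546.3 -56.2  39.7]
270 314 319 [546.6 -57.8  38.4]
271 317 319 [548.7 -59.1  36.5]
272 318 318 [548.7 -59.   33.6]
(np.float64(317.55988244265376), np.float64(268.25370737771567))
```

Emit:
play_rows --plan "1.2 0 0 0.1 0 0 0; 1.2 0 0 0.1 0 0 0; 1.2 0 0 0.1 0 0 0; 1.2 0 0 0 0 0 0"

```text
t: 10.7
ee_pos: [548.8, -53.1, 122.9]
orientation: [-3.022, 0.859, 0.0]
ft_force: [0.3, -0.0, -1.1]
width: 15.9
```

Emit:
play_rows --plan "1.2 0 0 0.1 0 0 0; 1.2 0 0 0 0 0 0"

```text
t: 10.95
ee_pos: [548.8, -53.1, 121.9]
orientation: [3.022, -0.859, -0.0]
ft_force: [-0.0, -0.1, -1.1]
width: 15.8
```

Emit:
play_rows --plan "1.2 0 0 0.1 0 0 0; 1.2 0 0 0 0 0 0"

```text
t: 11.2
ee_pos: [548.8, -53.1, 120.9]
orientation: [3.022, -0.859, -0.0]
ft_force: [1.6, -0.7, -0.1]
width: 15.7
```

Emit:
play_rows --plan "1.2 0 0 0.07 0 0 0; 1.2 0 0 0 0 0 0"

```text
t: 11.45
ee_pos: [548.8, -53.1, 120.2]
orientation: [-3.022, 0.859, 0.0]
ft_force: [-0.2, -0.9, -1.7]
width: 16.1
```

Emit:
play_rows --plan "1.2 0 0 0.07 0 0 0; 1.2 0 0 0 0 0 0"

```text
t: 11.7
ee_pos: [549.1, -53.1, 120.0]
orientation: [-3.022, 0.859, -0.001]
ft_force: [0.2, -0.4, 4.2]
width: 16.1
```

Contact at TCP z ≈120.0 with about 5 N. Raise 1.1 mm of command (≈0.65 mm off the floor), then slide in gently.

Emit:
play_rows --plan "1.2 0 0 -0.11 0 0 0; 1.2 0 0 0 0 0 0; 1.2 -0.2 0 0 0 0 0; 1.2 -0.2 0 0 0 0 0; 1.2 -0.2 0 0 0 0 0; 1.2 0 0 0 0 0 0"

```text
t: 12.45
ee_pos: [543.6, -49.8, 120.7]
orientation: [3.022, -0.858, -0.0]
ft_force: [-0.1, 0.2, -0.8]
width: 15.8
```

```bash
python3 look.py
```

```text
t 12.45 tcp [543.6 -49.8 120.7] yaw -31.71 zax [-0.  0. -1.] f [-0.11  0.22 -0.77] w 15.8 q6 2.01
radial 41.56914872512986 tang -0.2015129451586347
```

Emit:
play_rows --plan "1.2 -0.15 0 0 0 0 0; 1.2 -0.15 0 0 0 0 0; 1.2 0 0 0 0 0 0"

```text
t: 12.82
ee_pos: [541.0, -48.3, 120.7]
orientation: [3.022, -0.859, -0.0]
ft_force: [0.3, -0.6, -1.5]
width: 15.8
```

Emit:
play_rows --plan "1.2 -0.15 0 0 0 0 0; 1.2 -0.1 0 0 0 0 0; 1.2 0 0 0 0 0 0"

```text
t: 13.2
ee_pos: [539.0, -47.0, 120.7]
orientation: [3.022, -0.858, 0.0]
ft_force: [-0.4, -0.2, -0.9]
width: 15.8
```

```bash
python3 look.py
```

```text
t 13.2 tcp [539.  -47.  120.7] yaw -31.72 zax [ 0. -0. -1.] f [-0.4  -0.22 -0.93] w 15.8 q6 2.02
radial 36.2210110002889 tang -0.1896762263069293
```

Slid in free of contact. Prise up slowly.

Emit:
play_rows --plan "1.2 0 0 -0.1 0 0 0; 1.2 0 0 -0.1 0 0 0; 1.2 0 0 -0.1 0 0 0"

```text
t: 13.58
ee_pos: [539.0, -47.0, 123.7]
orientation: [-3.022, 0.859, 0.0]
ft_force: [-0.3, 0.3, -3.9]
width: 15.7
```

Emit:
play_rows --plan "1.2 0 0 -0.1 0 0 0; 1.2 0 0 -0.1 0 0 0; 1.2 0 0 -0.1 0 0 0"

```text
t: 13.95
ee_pos: [538.9, -47.0, 126.3]
orientation: [-3.022, 0.859, 0.0]
ft_force: [1.4, 0.4, -7.8]
width: 15.9
```

Emit:
play_rows --plan "1.2 0 0 -0.1 0 0 0; 1.2 0 0 -0.1 0 0 0; 1.2 0 0 -0.1 0 0 0; 1.2 0 0 -0.1 0 0 0"

```text
t: 14.45
ee_pos: [539.2, -47.1, 131.0]
orientation: [-3.022, 0.859, -0.001]
ft_force: [0.3, -0.3, -1.5]
width: 15.9
```

The end came out at about 8 N. Continue to about 19 mm.

Emit:
play_rows --plan "1.2 0 0 -0.15 0 0 0; 1.2 0 0 -0.15 0 0 0; 1.2 0 0 -0.15 0 0 0; 1.2 0 0 -0.15 0 0 0; 1.2 0 0 0 0 0 0"

```text
t: 15.08
ee_pos: [539.1, -47.1, 136.8]
orientation: [-3.022, 0.859, -0.0]
ft_force: [0.3, 0.5, -0.9]
width: 16.4
```

Emit:
play_rows --plan "1.2 0 0 -0.15 0 0 0; 1.2 0 0 -0.15 0 0 0; 1.2 0 0 -0.05 0 0 0; 1.2 0 0 0 0 0 0; 1.2 0 0 0 0 0 0"

```text
t: 15.7
ee_pos: [539.1, -47.1, 140.2]
orientation: [-3.022, 0.859, -0.0]
ft_force: [-0.7, 0.5, -1.4]
width: 16.1
```

```bash
python3 - <<'E'
from h import *
o=st(); im=cam('side'); u,v=map(int,proj(im,[508,-28,55])); save(im,'s1.png',(u-55,v-50,u+55,v+50),6); print(u-55,v-50)
E
```

```text
t 15.7 tcp [539.1 -47.1 140.2] yaw -31.72 zax [ 0. -0. -1.] f [-0.73  0.45 -1.4 ] w 16.1 q6 2.02
239 206
```

View pics/s1.png

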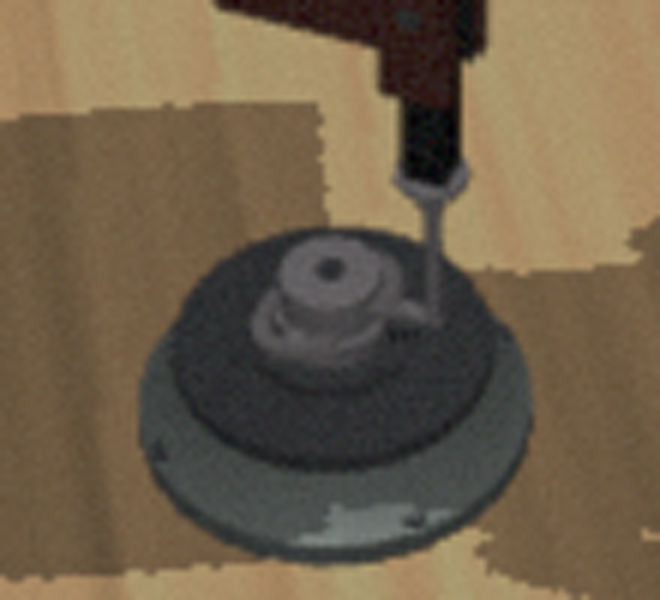

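The ring's end sits up on the foot at (395,320), about 18.7 mm up. Lower a little and withdraw.

Emit:
play_rows --plan "1.2 0 0 0.1 0 0 0; 1.2 0 0 0.1 0 0 0; 1.2 0 0 0.1 0 0 0; 1.2 0 0 0.05 0 0 0; 1.2 0 0 0 0 0 0; 1.2 -0 0 0 0 0 0; 1.2 0.2 0 0 0 0 0; 1.2 0.2 0 0 0 0 0; 1.2 0.3 0 0 0 0 0; 1.2 0.4 0 0 0 0 0; 1.2 0.4 0 0 0 0 0; 1.2 0.4 0 0 0 0 0; 1.2 0.4 0 0 0 0 0; 1.2 0 0 0 0 0 0"

```text
t: 17.5
ee_pos: [558.9, -59.3, 136.7]
orientation: [-3.022, 0.859, -0.0]
ft_force: [-0.3, -0.7, -2.0]
width: 16.0
```

```bash
cat > ring.py <<'E'
from h import *
o=st(); 
for n in('side','top'):
    im=cam(n); w=cloud(im); c=np.array([508.3,-27.8,0]); q=w-c; r=np.hypot(q[...,0],q[...,1]); a=np.degrees(np.arctan2(q[...,1],q[...,0]))
    m=(r>19.5)&(r<26.5)&(w[...,2]>44)&(w[...,2]<80)
    for k in range(-180,180,30):
        s=m&(a>=k)&(a<k+30); print(n,k,s.sum(),np.nanmedian(w[...,2][s]).round(1) if s.any() else '')
E
python3 ring.py
```

```text
t 17.5 tcp [558.9 -59.3 136.7] yaw -31.73 zax [ 0. -0. -1.] f [-0.28 -0.69 -1.97] w 16.0 q6 2.0
side -180 18 49.8
side -150 23 51.1
side -120 17 51.3
side -90 4 46.1
side -60 20 57.8
side -30 12 59.4
side 0 8 60.7
side 30 2 61.5
side 60 1 65.1
side 90 0 
side 120 6 50.2
side 150 13 48.2
top -180 0 
top -150 0 
top -120 0 
top -90 0 
top -60 0 
top -30 0 
top 0 0 
top 30 0 
top 60 0 
top 90 0 
top 120 0 
top 150 0
```

The ring stays up: notch side ~59, opposite ~48. Bring the pick back above its slot.

Emit:
play_rows --plan "1.2 0 0 -2.2 0 0 0; 1.2 0 0 -2.2 0 0 0; 1.2 0 0 -2.2 0 0 0; 1.2 0 0 -2.2 0 0 -8; 1.2 0 0 0 0 0 -8; 1.2 0 0 0 0 0 -8; 1.2 0 0 0 0 0 -7.7; 1.2 -1.31 4.14 0 0 0 0; 1.2 -1.31 4.14 0 0 0 0; 1.2 -1.31 4.14 0 0 0 0; 1.2 -1.31 4.14 0 0 0 0; 1.2 -1.31 4.14 0 0 0 0; 1.2 -1.32 4.14 0 0 0 0; 1.2 0 0 0 0 0 0; 1.2 0 0 0 0 0 0"

```text
t: 19.48
ee_pos: [479.6, -307.1, 224.5]
orientation: [-3.141, 0.002, 0.0]
ft_force: [0.4, -0.0, -1.7]
width: 15.6
```

```bash
python3 - <<'E'
from h import *
o=st(); t=o['ee_pos']; im=cam('wrist'); u,v=proj(im,[t[0],t[1],t[2]-30]); u,v=int(u),int(v); save(im,'w3.png',(u-60,v-110,u+60,v+80),3); print(u-60,v-110)
w=cloud(im); m=(np.hypot(w[...,0]-502,w[...,1]+307)<80)&(w[...,2]>88)&(w[...,2]<94)
print(cv2.minAreaRect(w[m][:,:2].astype(np.float32)))
# slot edges at rows with x in 505-515? scan y gaps
for x0 in (452,458,464,490,497):
    s=m&(abs(w[...,0]-x0)<2.5); y=np.sort(w[s][:,1]); 
    if len(y)>2: i=np.argmax(np.diff(y)); print(x0,y[0].round(1),y[i].round(1),y[i+1].round(1),y[-1].round(1))
E
```

```text
t 19.48 tcp [ 479.6 -307.1  224.5] yaw -0.05 zax [-0.     0.001 -1.   ] f [ 0.4  -0.05 -1.72] w 15.6 q6 0.98
262 149
((501.4490051269531, -308.344482421875), (108.84253692626953, 56.11463165283203), 0.08945170789957047)
452 -336.1 -315.4 -301.4 -280.6
458 -335.9 -315.4 -301.4 -280.9
464 -335.7 -315.3 -300.5 -281.0
490 -336.1 -316.0 -300.7 -280.6
497 -335.9 -315.9 -300.7 -280.7
```

View pics/w3.png

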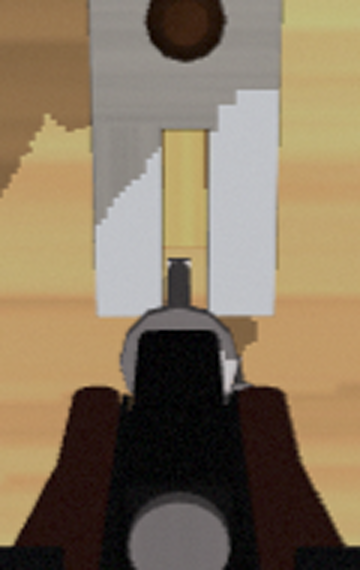

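The pick is over the slot; heel (180,262) lies between the slot edges (162..210). Lower it.

Emit:
play_rows --plan "1.2 0.04 0.06 2 0 0 0; 1.2 0 0 2 0 0 0; 1.2 0 0 2 0 0 0; 1.2 0 0 2 0 0 0; 1.2 0 0 2 0 0 0; 1.2 0 0 0.8 0 0 0; 1.2 0 0 0.3 0 0 0; 1.2 0 0 0 0 0 0"

```text
t: 20.52
ee_pos: [480.7, -308.0, 114.1]
orientation: [3.141, 0.0, 0.001]
ft_force: [-0.3, 0.2, -1.0]
width: 16.1
```

Emit:
play_rows --plan "1.2 0 0 0.08 0 0 0; 1.2 0 0 0.08 0 0 0; 1.2 0 0 0 0 0 0"

```text
t: 20.9
ee_pos: [480.2, -308.2, 112.2]
orientation: [3.141, -0.001, 0.0]
ft_force: [-0.3, -0.2, -1.2]
width: 15.7
```

Emit:
play_rows --plan "1.2 0 0 0.08 0 0 0; 1.2 0 0 0.08 0 0 0; 1.2 0 0 0 0 0 0"

```text
t: 21.28
ee_pos: [480.2, -308.1, 110.4]
orientation: [-3.142, 0.001, 0.0]
ft_force: [-0.0, -0.3, -1.1]
width: 15.5
```

Emit:
play_rows --plan "1.2 0 0 0.05 0 0 0; 1.2 0 0 0 0 0 0"

```text
t: 21.52
ee_pos: [480.2, -308.1, 109.9]
orientation: [-3.142, 0.001, 0.0]
ft_force: [0.4, -0.2, -0.2]
width: 15.5
```

Weight taken by the stand. Release and rise.

Emit:
play_rows --plan "1.2 0 0 0.02 0 0 0; 3 0 0 0 0 0 0; 8.78 0 0 0 0 0 0; 8.78 0 0 0 0 0 0; 8.78 0 0 0 0 0 0; 8.78 0 0 0 0 0 0; 8.78 0 0 0 0 0 0; 8.78 0 0 0 0 0 0; 8.78 0 0 -3 0 0 0; 8.78 0 0 -4 0 0 0; 8.78 0 0 -4 0 0 0; 8.78 0 0 0 0 0 0"

```text
t: 23.02
ee_pos: [482.0, -309.3, 223.2]
orientation: [3.138, -0.001, 0.008]
ft_force: [0.4, 0.0, -0.8]
width: 87.5
```

```bash
python3 - <<'E'
from h import *
o=st(); im=cam('wrist'); w=cloud(im); P=w[(w[...,2]>150)&(w[...,2]<175)&(np.hypot(w[...,0]-480,w[...,1]+307)<40)]; print(len(P),cv2.minAreaRect(P[:,:2].astype(np.float32)),P.mean(0))
E
```

```text
t 23.02 tcp [ 482.  -309.3  223.2] yaw -0.02 zax [ 0.005 -0.004 -1.   ] f [ 0.45  0.03 -0.77] w 87.5 q6 0.98
519 ((479.4125061035156, -307.4831848144531), (15.664474487304688, 16.04703140258789), 89.48847961425781) [ 480.96360376 -307.53111659  161.24896489]
```

The pick hangs upright at (479.4,-307.5), top at 161. Now above the hub, to look at the ring.

Emit:
play_rows --plan "8.78 0.47 -4.67 0 0 0 0; 8.78 0.47 -4.67 0 0 0 0; 8.78 0.47 -4.67 0 0 0 0; 8.78 0.47 -4.67 0 0 0 0; 8.78 0.47 -4.67 0 0 0 0; 8.78 0.47 -4.67 0 0 0 0; 8.78 0 0 2 0 0 8; 8.78 0 0 2 0 0 8; 8.78 0 0 2 0 0 8; 8.78 0 0 1 0 0 7.7; 8.78 0 0 0 0 0 0; 8.78 0 0 0 0 0 0; 8.78 0 0 0 0 0 0"

```text
t: 24.7
ee_pos: [508.7, -27.9, 150.0]
orientation: [-3.023, 0.856, -0.001]
ft_force: [-0.4, 0.6, -0.9]
width: 87.7
```

```bash
cat > ringfit.py <<'E'
from h import *
import pickle
o=st(); im=cam('wrist'); pickle.dump(im,open('w4.pkl','wb')); w=cloud(im); c=np.array([508.3,-27.8,0]); q=w-c; r=np.hypot(q[...,0],q[...,1])
S=w[(r<15)&(w[...,2]>66)&(w[...,2]<74)]; print('shaft',S.mean(0))
m=(r>19.8)&(r<26.5)&(w[...,2]>44.8)&(w[...,2]<68); Q=q[m]
for _ in range(5):
    A=np.c_[Q[:,:2],np.ones(len(Q))]; s=np.linalg.lstsq(A,Q[:,2],rcond=None)[0]; e=Q[:,2]-A@s; Q=Q[abs(e)<max(1.5,1.5*e.std())]
print('plane',s,len(Q),e.std(),'tilt',np.degrees(np.arctan(np.hypot(*s[:2]))),'up dir',np.degrees(np.arctan2(s[1],s[0])))
a=np.degrees(np.arctan2(Q[:,1],Q[:,0])); print(np.histogram(a,np.arange(-180,181,20))[0].tolist())
n=np.radians(58.3); 
for k in(0,180): b=n+np.radians(k); print('z top at jaw',s[2]+23*(s[0]*np.cos(b)+s[1]*np.sin(b)))
print('ring xy centre',cv2.minAreaRect(Q[:,:2].astype(np.float32)))
u,v=map(int,proj(im,[508,-28,50])); save(im,'w4.png',(u-65,v-60,u+65,v+60),5)
E
python3 ringfit.py
```

```text
t 24.7 tcp [508.7 -27.9 150. ] yaw -31.64 zax [ 0. -0. -1.] f [-0.41  0.56 -0.91] w 87.7 q6 2.04
shaft [508.55132456 -27.92061999  68.58003806]
plane [ 0.26771048  0.06839556 53.28486596] 777 0.6107447355104522 tilt 15.445973500099651 up dir 14.331549386279706
[41, 47, 54, 60, 40, 0, 45, 58, 53, 48, 43, 45, 47, 49, 49, 37, 30, 31]
z top at jaw 57.85878330631146
z top at jaw 48.710948608623276
ring xy centre ((-1.4834957122802734, 0.28237152099609375), (50.29066848754883, 50.300655364990234), 22.641708374023438)
```

View pics/w4.png

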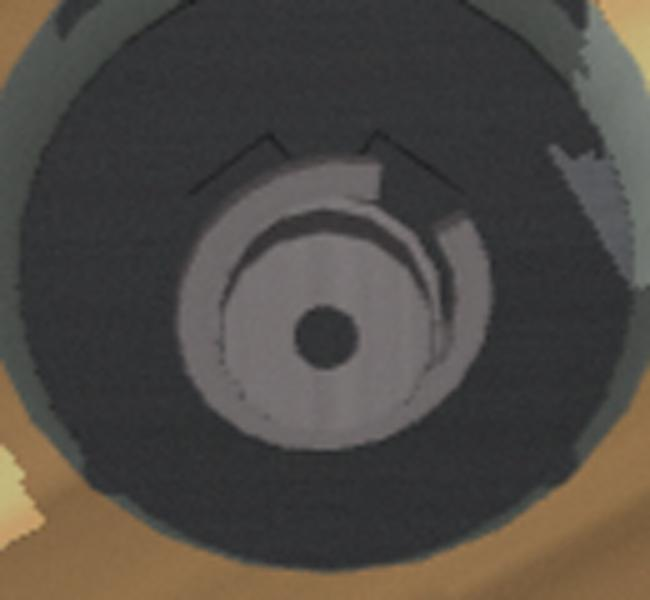

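The ring is up, tilted 15° (high side near (250,200), low side at the bottom), freed from ball 1. Descend to TCP z≈44.3, just above the shoulder top, and grip.

Emit:
play_rows --plan "8.78 0 0 3 0 0 0; 8.78 0 0 3 0 0 0; 8.78 0 0 2.5 0 0 0; 8.78 0 0 1.5 0 0 0; 8.78 0 0 0.4 0 0 0; 8.78 0 0 0 0 0 0; 8.78 0 0 0 0 0 0"

```text
t: 25.62
ee_pos: [509.3, -28.0, 46.6]
orientation: [-3.022, 0.858, -0.002]
ft_force: [-0.1, -1.3, -0.1]
width: 87.8
```

Emit:
play_rows --plan "8.78 0 0 0.15 0 0 0; 6.5 0 0 0 0 0 0; 6 0 0 0 0 0 0; 5.5 0 0 0 0 0 0; 5 0 0 0 0 0 0; 4.8 0 0 0 0 0 0; 4.8 0 0 0 0 0 0; 4.8 0 0 0 0 0 0; 4.8 0 0 0 0 0 0"

```text
t: 26.75
ee_pos: [508.5, -27.9, 44.3]
orientation: [-3.022, 0.859, 0.0]
ft_force: [-0.2, -0.4, -0.3]
width: 47.7
```

```bash
python3 -c "
from h import *
st()"
```

```text
t 26.75 tcp [508.5 -27.9  44.3] yaw -31.72 zax [-0.  0. -1.] f [-0.24 -0.43 -0.3 ] w 47.7 q6 2.05
```

Width 47.7 is less than the ring's 52 mm, so I'll check numerically where the ring is.

```bash
cat > pts.py <<'E'
from h import *
o=st()
n=np.radians(-31.7); X=np.array([np.cos(n),np.sin(n)]); Y=np.array([-X[1],X[0]])
for nm in('wrist','side'):
    im=cam(nm); w=cloud(im); q=w[...,:2]-[508.3,-27.8]; rad=q@X; tan=q@Y; z=w[...,2]
    # height map on 4 mm grid, rows=radial, cols=tangential
    print(nm)
    g=range(-40,41,5)
    print('      '+' '.join(f'{t:4d}' for t in g))
    for r in range(36,-37,-6):
        row=[]
        for t in g:
            s=(abs(rad-r)<3)&(abs(tan-t)<2.5)&(z<110); row.append(f'{np.nanmedian(z[s]):4.0f}' if s.sum()>1 else '   .')
        print(f'{r:4d}  '+' '.join(row))
E
python3 pts.py
```

```text
t 26.75 tcp [508.5 -27.9  44.3] yaw -31.72 zax [-0.  0. -1.] f [-0.24 -0.43 -0.3 ] w 47.7 q6 2.05
wrist
       -40  -35  -30  -25  -20  -15  -10   -5    0    5   10   15   20   25   30   35   40
  36    19   37   37   38   37   38   38   38   38   38   38   38   37   37   37   37   20
  30    38   38   38   38   38   38   38   38   38   38   38   37   38   38   38   37   37
  24    37   37   38   38   38   38   42   42   54   41   42   38   38   37   38   37   38
  18    38   37   37   38   41   42   42   56   58   58   59   56   41   37   38   38   38
  12    38   38   90   89   49   43   60   68   68   68   65   59   57   89   90   80   38
   6    38   38   38   87   49   59   69   69   69   68   69   67   59   86   38   38   37
   0    37   37   38   86   48   68   68   69   69   69   68   68   57   86   38   37   38
  -6    37    .   37   87   50   68   68   68   69   68   69   68   56   90   38    .   37
 -12     .    .   38   76   47   68   68   69   68   69   68   67   55   89   37    .    .
 -18     .    .   37   38   46   46    .   68   68   68    .   53   54   37   37    . 
[... 856 characters left out ...]
 51   59   70   70   70   69   70   68   74   82   85    .   39
   0    39   82   71   48   52   51    .    .   70   70   69   69   77   77    .    .    .
  -6    38   83   64   46   54    .    .    .    .    .   70   71    .   74    .    .    .
 -12    38   76   77   42   48    .    .    .    .    .    .    .    .    .    .    .    .
 -18    39   38   40   39   43   47    .   36    .    .    .    .    .    .    .    .    .
 -24    38   40   39   39   40   42   48    .    .    .    .    .    .    .    .    .    .
 -30    38   40   40   39   40   39   39   41    .   40    .    .    .    .    .    .    .
 -36    27   39   39   39   38   39   41   36   39   39   39   39   39    .    .    .    .
```

Emit:
play_rows --plan "4.4 0 0 0 0 0 0; 4.4 0 0 0 0 0 0; 4.4 0 0 0 0 0 0"

```text
t: 27.22
ee_pos: [508.5, -27.9, 44.3]
orientation: [-3.022, 0.859, -0.0]
ft_force: [0.2, -0.6, -0.3]
width: 44.1
```

```bash
python3 pts.py | head -17
```

```text
t 27.23 tcp [508.5 -27.9  44.3] yaw -31.72 zax [ 0.  0. -1.] f [ 0.2  -0.57 -0.33] w 44.1 q6 2.05
wrist
       -40  -35  -30  -25  -20  -15  -10   -5    0    5   10   15   20   25   30   35   40
  36    19   37   38   38   38   38   38   38   38   37   38   38   38   38   37   37   19
  30    37   38   38   38   38   38   38   38   38   38   37   38   38   38   38   38   37
  24    38   38   38   37   38   38   42   42   46   41   42   38   38   37   38   38   38
  18    37   38   37   37   41   42   42   56   58   58   58   56   41   37   37   38   37
  12    38   38   90   90   51   43   61   68   69   68   65   59   58   90   91   38   37
   6    38   37   38   50   84   60   68   68   68   69   68   67   72   77   38   38   37
   0    38   38   38   48   82   68   68   69   69   69   69   68   77   59   37   38   38
  -6    37   38    .   47   83   68   69   69   69   69   68   68   75   88    .    .   37
 -12    38    .    .   46   48   68   68   68   69   69   68   67   55   92    .    .   37
 -18     .    .    .   38   46   46    .   68   68   68    .   53   54   38    .    .    .
 -24     .    .    .   37   38   37    .    .    .    .   51   52   38   38    .    .    .
 -30     .    .    .   37   37   37   38    .    .    .   38   37   38   37   37    .    .
 -36     .    .   37   37   37   37   38   37   38   38   37   38   37   37   37    .    .
side
```

The fingers seem to be closing past the ring. I need to see where the fingertips really are.

```bash
python3 - <<'E'
from h import *
st(); n=np.radians(-31.7); X=np.array([np.cos(n),np.sin(n)]); Y=np.array([-X[1],X[0]])
for nm in('wrist','side'):
    im=cam(nm); w=cloud(im); q=w[...,:2]-[508.3,-27.8]; rad=q@X; tan=q@Y; z=w[...,2]; p=im['pixels'].astype(int)
    br=(p[...,0]>1.6*p[...,1])&(p[...,0]>25)&(p[...,0]<120)&(abs(rad)<25)&(abs(tan)<60)&(z>40)
    for s in(-1,1):
        m=br&(tan*s>0)&(z<150); print(nm,s,m.sum())
        for z0 in range(40,120,8):
            k=m&(z>=z0)&(z<z0+8)
            if k.sum()>1: print(z0,k.sum(),'tan',tan[k].min().round(1),tan[k].max().round(1),'rad',rad[k].min().round(1),rad[k].max().round(1))
# raw z of anything dark near fingers
    print([ (int(v),int(u)) for v,u in zip(*np.nonzero(br))][:2])
E
```

```text
t 27.32 tcp [508.5 -27.9  44.3] yaw -31.72 zax [-0.  0. -1.] f [ 0.14 -0.37  0.12] w 44.4 q6 2.05
wrist -1 2447
64 21 tan -29.3 -23.7 rad 10.4 11.1
72 116 tan -30.1 -22.8 rad 8.9 11.5
80 132 tan -30.2 -22.8 rad 8.8 11.6
88 151 tan -30.2 -22.8 rad 7.7 11.4
96 187 tan -30.7 -22.8 rad 9.3 11.8
104 238 tan -31.8 -22.8 rad 8.4 11.8
112 323 tan -32.9 -22.8 rad 8.8 11.7
wrist 1 2448
64 21 tan 24.5 30.8 rad 10.0 11.2
72 115 tan 23.9 31.1 rad 8.9 11.8
80 138 tan 23.8 31.3 rad 9.5 11.5
88 160 tan 23.9 31.4 rad 7.6 11.5
96 182 tan 23.8 31.8 rad 9.2 11.4
104 240 tan 23.8 33.1 rad 8.9 11.6
112 328 tan 23.9 34.2 rad 8.8 11.7
[(278, 261), (278, 262)]
side -1 62
72 12 tan -33.2 -27.4 rad -10.8 10.7
80 22 tan -34.3 -27.2 rad -9.0 11.8
88 22 tan -33.3 -28.1 rad -11.0 11.3
96 6 tan -33.7 -31.5 rad -11.1 8.9
side 1 25
72 2 tan 25.6 25.9 rad 8.0 10.1
80 2 tan 22.5 22.9 rad 9.2 9.5
88 4 tan 22.7 25.2 rad 9.2 10.7
[(188, 310), (189, 309)]
```

```bash
python3 - <<'E'
from h import *
import pickle
st(); n=np.radians(-31.7); X=np.array([np.cos(n),np.sin(n),0]); Y=np.array([-X[1],X[0],0])
im=cam('wrist'); pickle.dump(im,open('w5.pkl','wb')); w=cloud(im)
for t in(-27,27):
  for z in range(84,40,-3):
    p=np.array([508.5,-27.9,z])+10*X+t*Y; u,v=map(int,np.round(proj(im,p))); print(t,z,(u,v),im['pixels'][v,u],w[v,u].round(1), end=' | ')
  print()
save(im,'w5.png',(220,170,420,320),4)
E
```

```text
t 27.43 tcp [508.5 -27.9  44.3] yaw -31.72 zax [-0.  0. -1.] f [0.15 0.49 0.45] w 43.7 q6 2.05
-27 84 (383, 291) [46 23 17] [503.  -56.2  84.2] | -27 81 (382, 288) [48 23 20] [503.7 -56.3  82.4] | -27 78 (381, 286) [43 17 17] [503.3 -56.2  79.3] | -27 75 (380, 283) [46 23 18] [503.3 -56.2  75.9] | -27 72 (379, 281) [44 20 18] [503.5 -56.2  73.9] | -27 69 (378, 278) [45 20 16] [503.5 -56.2  70.3] | -27 66 (377, 276) [58 59 60] [490.  -53.8  36.9] | -27 63 (376, 273) [61 61 64] [492.4 -54.3  38.1] | -27 60 (375, 271) [59 60 62] [493.9 -54.5  38.5] | -27 57 (375, 269) [59 57 59] [494.7 -55.   37.8] | -27 54 (374, 267) [58 57 60] [496.2 -55.1  37.9] | -27 51 (373, 265) [59 61 62] [497.2 -55.2  37.2] | -27 48 (372, 263) [60 61 63] [498.9 -55.4  38. ] | -27 45 (371, 261) [59 61 61] [500.  -55.4  37.3] | -27 42 (371, 259) [63 64 65] [500.9 -56.   37. ] | 
27 84 (262, 291) [46 22 18] [531.1 -10.1  83.4] | 27 81 (263, 288) [42 15 11] [531.6 -10.7  81.8] | 27 78 (264, 286) [46 20 17] [531.6 -10.9  80. ] | 27 75 (265, 283) [47 24 20] [531.5 -10.7  76. ] | 27 72 (266, 281) [48 26 25] [531.6 -11.   74.2] | 27 69 (267, 278) [43 16 14] [531.5 -10.7  70. ] | 27 66 (268, 276) [61 64 65] [5.231e+02 1.000e-01 3.640e+01] | 27 63 (268, 273) [63 63 66] [525.   -1.5  37.8] | 27 60 (269, 271) [61 64 64] [525.4  -2.3  36.8] | 27 57 (270, 269) [62 63 63] [526.3  -3.7  37.4] | 27 54 (271, 267) [61 61 64] [nan nan nan] | 27 51 (272, 265) [61 62 64] [528.1  -6.6  39.1] | 27 48 (272, 263) [63 64 65] [528.7  -6.7  37.3] | 27 45 (273, 261) [61 64 65] [529.5  -8.   37.7] | 27 42 (274, 259) [63 65 69] [530.   -8.8  36.8] |
```

View pics/w5.png

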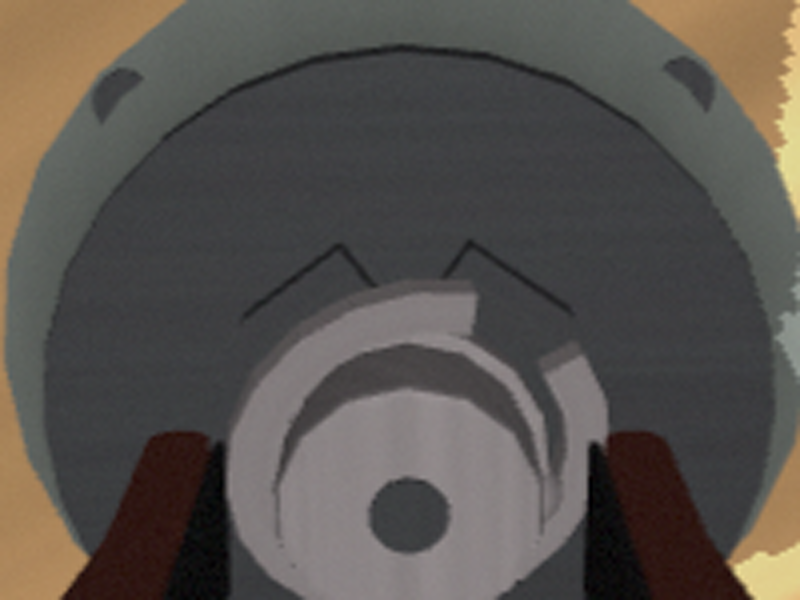

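All 12 viewings are now used. The picture shows the ring still up, tilted and untouched, with the fingertips at (180,440) and (640,440) above it. Depth puts the fingertip ends at z≈69, about 24.5 mm above the reported TCP. So I'll open to 64, lower about 22 mm while checking force, and measure again.

Emit:
play_rows --plan "6.6 0 0 0 0 0 0; 6.6 0 0 0 0 0 0; 6.6 0 0 0 0 0 0; 6.6 0 0 0 0 0 0; 6.6 0 0 0.5 0 0 0; 6.6 0 0 0.5 0 0 0; 6.6 0 0 0.4 0 0 0; 6.6 0 0 0.3 0 0 0; 6.6 0 0 0.2 0 0 0; 6.6 0 0 0 0 0 0"

```text
t: 28.72
ee_pos: [508.5, -27.9, 25.1]
orientation: [3.022, -0.859, -0.0]
ft_force: [-0.0, 0.5, 0.6]
width: 66.0
```

```bash
cat > tips.py <<'E'
from h import *
o=st(); t=np.array(o['ee_pos']); Mx=R.from_rotvec(o['orientation']).as_matrix(); X=Mx[:,0]; Y=Mx[:,1]
im=cam('wrist'); w=cloud(im); p=im['pixels'].astype(int); q=w-t; rad=q@X; tan=q@Y
br=(p[...,0]>1.6*p[...,1])&(p[...,0]>25)&(p[...,0]<110)&(abs(rad)<16)&(abs(tan)<60)&(q[...,2]<90)
for s in(-1,1):
    m=br&(tan*s>0); print('tip z',s,np.percentile(w[...,2][m],[0,1,2,5]).round(1),'tan',abs(tan[m]).min().round(1))
E
python3 tips.py; python3 ringfit.py
```

```text
t 28.73 tcp [508.5 -27.9  25.1] yaw -31.72 zax [-0.  0. -1.] f [-0.02  0.52  0.61] w 66.0 q6 2.05
tip z -1 [50.4 52.9 54.6 59. ] tan 34.4
tip z 1 [50.9 52.5 54.9 58.9] tan 33.6
t 28.77 tcp [508.5 -27.9  25.2] yaw -31.72 zax [-0.  0. -1.] f [1.52 0.29 0.05] w 65.6 q6 2.05
shaft [508.61214381 -27.97809158  68.5878101 ]
plane [ 0.26763125  0.06925069 53.26681005] 1640 0.5569687564754605 tilt 15.453223421425777 up dir 14.507331843498058
[21, 91, 148, 159, 108, 0, 126, 183, 151, 133, 123, 120, 124, 114, 39, 0, 0, 0]
z top at jaw 57.85650341616613
z top at jaw 48.67711668549058
ring xy centre ((1.4486455917358398, -1.8524703979492188), (50.513492584228516, 46.41620635986328), 63.02589797973633)
```

Emit:
play_rows --plan "6.6 0 0 0.2 0 0 0; 6.6 0 0 0.2 0 0 0; 6.6 0 0 0.13 0 0 0; 6.2 0 0 0 0 0 0; 5.8 0 0 0 0 0 0; 5.6 0 0 0 0 0 0; 5.4 0 0 0 0 0 0; 5.2 0 0 0 0 0 0; 5 0 0 0 0 0 0; 4.8 0 0 0 0 0 0; 4.8 0 0 0 0 0 0; 4.8 0 0 0 0 0 0"

```text
t: 30.32
ee_pos: [508.3, -28.0, 19.9]
orientation: [3.022, -0.858, -0.001]
ft_force: [-1.2, -2.5, -1.0]
width: 49.8
```

```bash
python3 tips.py; python3 ringfit.py
```

```text
t 30.32 tcp [508.3 -28.   19.9] yaw -31.72 zax [-0.001 -0.    -1.   ] f [-1.23 -2.53 -0.97] w 49.8 q6 2.05
tip z -1 [45.  47.9 49.  53.1] tan 26.4
tip z 1 [45.  47.7 49.3 53.2] tan 25.5
t 30.38 tcp [508.3 -28.   19.9] yaw -31.72 zax [-0.001 -0.    -1.   ] f [-1.69 -2.01 -0.63] w 50.2 q6 2.05
shaft [508.66877595 -28.02168925  68.58499331]
plane [ 0.25276257  0.10336523 53.34447699] 1584 0.5825918293043723 tilt 15.273986437978701 up dir 22.241714379152786
[18, 88, 134, 150, 106, 0, 33, 109, 114, 115, 133, 172, 183, 162, 65, 2, 0, 0]
z top at jaw 58.422045595423114
z top at jaw 48.266908391563824
ring xy centre ((0.629603385925293, -0.21459197998046875), (51.96251678466797, 44.671051025390625), 66.31453704833984)
```

Now it stops on the ring (≈50 mm). Pull straight up gently.

Emit:
play_rows --plan "4.5 0 0 0 0 0 0; 4.5 0 0 0 0 0 0; 4.5 0 0 -0.15 0 0 0; 4.5 0 0 -0.15 0 0 0; 4.5 0 0 -0.15 0 0 0; 4.5 0 0 -0.15 0 0 0"

```text
t: 31.18
ee_pos: [507.6, -28.5, 25.7]
orientation: [3.021, -0.858, -0.003]
ft_force: [-3.3, -8.2, -3.1]
width: 49.0
```

Emit:
play_rows --plan "4.5 0 0 -0.2 0 0 0; 4.5 0 0 -0.2 0 0 0; 4.5 0 0 -0.2 0 0 0; 4.5 0 0 -0.2 0 0 0; 4.5 0 0 -0.2 0 0 0; 4.5 0 0 0 0 0 0"

```text
t: 31.92
ee_pos: [508.7, -27.9, 36.2]
orientation: [-3.022, 0.858, -0.001]
ft_force: [-0.4, -0.1, -0.3]
width: 49.8
```

```bash
python3 ringfit.py
```

```text
t 31.93 tcp [508.7 -27.9  36.2] yaw -31.72 zax [ 0.  0. -1.] f [-0.45 -0.13 -0.31] w 49.8 q6 2.05
shaft [508.60363939 -27.99416504  68.59221556]
plane [ 0.20638175  0.07770166 68.27518791] 1072 0.6357800046470702 tilt 12.436069878777094 up dir 20.63109664483943
[162, 163, 138, 145, 104, 0, 0, 0, 0, 0, 0, 0, 0, 0, 8, 76, 118, 158]
z top at jaw 72.29000347867151
z top at jaw 64.26037234195812
ring xy centre ((-13.790451049804688, -2.8636646270751953), (24.60930633544922, 48.800357818603516), 11.34764575958252)
```

The ring came up with the fingers (+15 mm, about 8 N peak). Raise it clear, turn back and carry it to the tray.

Emit:
play_rows --plan "4.5 0 0 -1 0 0 0; 4.5 0 0 -2 0 0 0; 4.5 0 0 -2 0 0 0; 4.5 0 0 -2 0 0 0; 4.5 0 0 0 0 0 -8; 4.5 0 0 0 0 0 -8; 4.5 0 0 0 0 0 -8; 4.5 0 0 0 0 0 -7.7; 4.5 -0.72 -4.02 0 0 0 0; 4.5 -0.72 -4.02 0 0 0 0; 4.5 -0.72 -4.02 0 0 0 0; 4.5 -0.72 -4.02 0 0 0 0; 4.5 -0.72 -4.02 0 0 0 0; 4.5 -0.72 -4.02 0 0 0 0; 4.5 -0.72 -4.02 0 0 0 0; 4.5 -0.72 -4.02 0 0 0 0; 4.5 0 0 0 0 0 0; 4.5 0 0 0 0 0 0"

```text
t: 34.22
ee_pos: [450.8, 293.3, 106.2]
orientation: [3.141, 0.0, -0.0]
ft_force: [-0.2, -0.6, -0.2]
width: 49.5
```

```bash
cat > held.py <<'E'
from h import *
o=st(); t=np.array(o['ee_pos'])
im=cam('wrist'); w=cloud(im); q=w-t; p=im['pixels'].astype(int)
r=np.hypot(q[...,0],q[...,1]); g=(p.max(-1)-p.min(-1)<30)&(p.min(-1)>60)
m=(r<32)&(q[...,2]<45)&(q[...,2]>12)&g; print('ring pts',m.sum()); 
if m.sum()>20:
    Q=q[m]; print(Q.min(0).round(1),Q.max(0).round(1)); A=np.c_[Q[:,:2],np.ones(len(Q))]
    s=np.linalg.lstsq(A,Q[:,2],rcond=None)[0]; print('plane rel TCP',s.round(3),(Q[:,2]-A@s).std())
E
python3 held.py
```

```text
t 34.23 tcp [450.8 293.3 106.2] yaw 0.01 zax [-0. -0. -1.] f [-0.2  -0.65 -0.17] w 49.5 q6 2.13
ring pts 3580
[-29.3 -24.1  22.7] [23.7 28.5 40.9]
plane rel TCP [ 0.15   0.228 32.709] 1.358637161960973
```

The ring is held, tilted ~15°, with its lowest edge ≈21.7 mm above the reported TCP; the fingertips are ≈25 mm above it. Lower into the tray, then feel down.

Emit:
play_rows --plan "4.5 0 0 3 0 0 0; 4.5 0 0 3 0 0 0; 4.5 0 0 2.5 0 0 0; 4.5 0 0 2 0 0 0; 4.5 0 0 0.8 0 0 0; 4.5 0 0 0.3 0 0 0; 4.5 0 0 0 0 0 0; 4.5 0 0 0 0 0 0"

```text
t: 35.28
ee_pos: [451.5, 293.9, -9.3]
orientation: [-3.141, 0.001, -0.002]
ft_force: [0.5, 0.0, -0.1]
width: 49.6
```

Emit:
play_rows --plan "4.5 0 0 0.1 0 0 0; 4.5 0 0 0.1 0 0 0; 4.5 0 0 0.1 0 0 0; 4.5 0 0 0 0 0 0"

```text
t: 35.78
ee_pos: [450.9, 293.7, -13.1]
orientation: [3.141, -0.0, -0.0]
ft_force: [0.1, -0.0, -0.5]
width: 49.5
```

Emit:
play_rows --plan "4.5 0 0 0.1 0 0 0; 4.5 0 0 0.1 0 0 0; 4.5 0 0 0 0 0 0"

```text
t: 36.15
ee_pos: [451.0, 293.6, -15.1]
orientation: [3.141, -0.001, -0.0]
ft_force: [0.2, -1.0, -0.2]
width: 49.5
```

```bash
python3 tips.py; python3 held.py
```

```text
t 36.15 tcp [451.  293.6 -15.1] yaw -0.02 zax [-0. -0. -1.] f [ 0.24 -1.02 -0.16] w 49.5 q6 2.13
tip z -1 [10.4 12.5 14.2 18. ] tan 26.7
tip z 1 [10.1 12.3 14.1 18.1] tan 25.0
t 36.2 tcp [451.  293.7 -15.1] yaw -0.02 zax [-0. -0. -1.] f [-0.14  1.24 -0.55] w 49.4 q6 2.13
ring pts 11255
[-29.  -30.7  16. ] [32.  30.6 43. ]
plane rel TCP [-0.027  0.136 23.188] 6.953601331561352
```

Emit:
play_rows --plan "4.5 0 0 0.1 0 0 0; 4.5 0 0 0.1 0 0 0; 4.5 0 0 0 0 0 0"

```text
t: 36.62
ee_pos: [451.0, 293.7, -17.1]
orientation: [3.142, -0.001, -0.0]
ft_force: [-0.5, -0.4, 0.0]
width: 49.5
```

Emit:
play_rows --plan "4.5 0 0 0.1 0 0 0; 4.5 0 0 0.1 0 0 0; 4.5 0 0 0 0 0 0"

```text
t: 37.0
ee_pos: [451.1, 293.7, -19.0]
orientation: [-3.142, 0.001, -0.0]
ft_force: [0.5, -0.2, 1.6]
width: 49.7
```

Touching (≈2 N). Release and rise.

Emit:
play_rows --plan "5.5 0 0 0 0 0 0; 6 0 0 0 0 0 0; 7 0 0 0 0 0 0; 8 0 0 0 0 0 0; 8 0 0 0 0 0 0; 8 0 0 0 0 0 0; 8 0 0 -1 0 0 0; 8 0 0 -3 0 0 0; 8 0 0 -4 0 0 0; 8 0 0 -5 0 0 0; 8 0 0 -4 0 0 0; 8 0 0 0 0 0 0; 8 0 0 0 0 0 0"

```text
t: 38.62
ee_pos: [450.6, 293.4, 150.8]
orientation: [3.141, -0.001, -0.0]
ft_force: [0.3, -0.6, 0.3]
width: 79.8
```

```bash
python3 - <<'E'
from h import *
import pickle
o=st()
for nm in('wrist','side'):
    im=cam(nm); w=cloud(im); r=np.hypot(w[...,0]-451,w[...,1]-293.7); p=im['pixels'].astype(int)
    m=(r<72)&(w[...,2]>5.5)&(w[...,2]<40); g=(r<72)&(w[...,2]<=5.5)
    Q=w[m]; print(nm,len(Q),cv2.minEnclosingCircle(Q[:,:2].astype(np.float32)),'z',np.percentile(Q[:,2],[1,25,50,75,99]).round(1),'floor',np.nanmedian(w[...,2][g]).round(1), 'std in ring z',Q[:,2].std().round(2))
    P=w[(w[...,2]>150)&(w[...,2]<175)&(np.hypot(w[...,0]-480,w[...,1]+307)<40)]
    if len(P): print('pick top',P.mean(0).round(1),cv2.minAreaRect(P[:,:2].astype(np.float32)))
a=pickle.load(open('side0.pkl','rb')); b=cam('side')
d=cv2.absdiff(a['pixels'],b['pixels']).max(-1)
for n,(x0,y0,x1,y1) in dict(bearing=(360,210,390,235),pulley=(380,262,412,288),wrench=(400,225,450,290),driver=(380,303,416,395),glue=(335,112,365,175),tin=(430,333,477,390),offcut=(338,175,384,198),dec1=(284,322,294,345)).items():
    print(n,(d[y0:y1,x0:x1]>40).mean().round(3),end=' ')
b=cam('side')
E
```

```text
t 38.62 tcp [450.6 293.4 150.8] yaw -0.02 zax [-0. -0. -1.] f [ 0.35 -0.62  0.25] w 79.8 q6 2.13
wrist 973 ((451.29339599609375, 293.20751953125), 70.95472717285156) z [5.5 6.9 7.4 8.  9.1] floor 3.6 std in ring z 0.87
side 738 ((450.75860595703125, 293.864501953125), 71.86717987060547) z [ 5.5  6.1  6.9  7.8 11.7] floor 4.1 std in ring z 1.38
pick top [ 477.4 -310.9  160.8] ((477.9857482910156, -308.4286804199219), (16.15776824951172, 17.54838752746582), 3.5512561798095703)
bearing 0.0 pulley 0.0 wrench 0.0 driver 0.0 glue 0.0 tin 0.0 offcut 0.0 dec1 0.126
```

The ring lies flat (top ≈7.4–8 mm everywhere, floor 3.6–4) and the pick hangs as before. One more check on the slim decoys (probably a shadow change), then hand in.

```bash
python3 - <<'E'
from h import *
import pickle
a=pickle.load(open('side0.pkl','rb')); b=cam('side')
for n,(x0,y0,x1,y1) in dict(d1=(284,322,296,348),d2=(248,383,264,420)).items():
    for im in(a,b):
        w=cloud(im)[y0:y1,x0:x1].reshape(-1,3); w=w[w[:,2]>12]; print(n,len(w),np.nanmean(w,0).round(1))
st(); close_job()
E
```

```text
d1 189 [ 465.4 -224.8   71.9]
d1 189 [ 465.4 -224.8   71.5]
d2 235 [ 396.5 -333.3   68.1]
d2 237 [ 396.6 -333.2   68.3]
t 38.88 tcp [450.4 293.3 149.8] yaw -0.02 zax [-0.002 -0.001 -1.   ] f [-0.14  0.15 -0.26] w 79.8 q6 2.13
the job is handed in; nothing more can be done
```

The ring is off the spindle and lying flat in the parts tray, and the pick hangs back in its slot. I handed the job in at 38.9 s, with the gripper open and clear of everything.

- **Prising:** I felt the pick down to the flange at about 5 N and slid its foot into the notch without touching anything. I prised the ring's end up about 19 mm. The highest force I read was about 8 N, but force was only read at the end of each move.
- **Pick:** I hung it back before touching the ring with the fingers. Close up afterwards, its handle top was at (479.4, -307.5) mm and 161 mm high, within 0.3 mm of where it started, so it is upright.
- **Ring:** I pulled it off straight up with the fingers, reading about 9 N at most. In the tray its top is about 7–8 mm above the bench all round, against a floor at about 4 mm.
- **Other things:** The bearing, pulley, wrench, driver, glue, tin and offcut look unchanged from the first side picture. One decoy pick's pixels changed, but depth shows neither decoy moved, so that was the arm's shadow.

**What went wrong or disagreed:**
- **First ring grasp:** It closed on air above the ring, because the fingertips actually end about 25 mm above the reported TCP. The ring was not disturbed. I opened, went lower and gripped it properly.
- **Final ring check:** I had used all 12 picture views, so I checked the ring's final position from depth readings only. A few points from the tray walls were mixed in, so it confirms the ring is flat but not its exact centre.

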